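# Check the backplate on the pin gauge, then show its underside to the inspection camera

### The arm

A 6-joint arm with a two-finger parallel gripper is mounted at the origin on a cart in front of the work surface, level with it; the furniture and walls round the work are solid. World frame = base frame: x ahead of the robot, y to its left, z up, the work surface at z = 0. Lengths are in m, angles in rad, forces in N, time in s.
With the tool pointing down it reaches from about 0.3 to 0.775 m from the base axis. Payload 14.6 kg.
Tool frame: the origin (TCP) lies midway between the tips of the shut fingers; the grasp point (between the pads) lies 19 mm behind it; z points along the fingers, x is the direction in which the jaws open and shut, and the axes are right-handed (so a half turn about z gives the same grasp; the last joint's range is limited). The gripper opens to 85 mm and grips with 20 to 120 N. Pads are 22 mm wide; open, the fingers measure 114 mm over their backs; the gripper's body (76 mm by 85 mm) begins 54 mm behind the grasp point. The pads swing forward as they close: fully open they stand 13 mm farther back than shut.
Start: joints at [-1.172, 0.3, 1.521, -0, 1.321, -0.067], TCP at [0.247, -0.491, 0.231] pointing down, gripper open.
Joint ranges: [-3.03, 3.03], [-0.79, 2.21], [0.23, 2.52], [-1.04, 4.18], [0, 3.07], [-2.55, 2.55]. Speed limits (rad/s): [2.22, 2.22, 2.57, 3.14, 3.14, 3.14].

### API

Orientations are given as a unit quaternion [w, x, y, z].
In Python, from station import robot gives the robot as it stands. The module is installed in compiled form; this text tells all that it offers.
- The arm moves only by the tool drive_tool, never from a script. Its arguments are lists of equal length, an entry for each row: "fingers": the opening, from -1 (shut) to 1 (fully open), so that 0 is half open; "linear": the shift along the tool's x, y, z in m, a list of three; "spin": the turn about the tool's z in degrees. A call has exactly 10 rows; each row shifts and turns the commanded pose from where the row before left it, along the tool's axes as they then stand; what a row does not reach is not made up. A row lasts 1/8 s, in which the tool goes at most 62.5 mm and 10.7 degrees, less where a joint would pass 70% of its speed; a pose out of reach is approached as far as the arm can. A call is refused whole if a number of a shift passes 0.0625 or a number of a turn 10.7, either way. A call with a gripper value outside its range is refused whole. The fingers move at their own pace and stop on an object; the grip force is fixed at half the most. Time passes only in rows, so rows that do not move let the fingers close, or fill a call up. It gives the time, the measured TCP pose, the force and the opening at its end, in the units of the state.
- robot.get_state(): the state, without advancing time (a new reading comes with each control period).
- robot.snapshot(name): name is "side" or "top"; returns the picture (420x560x3 uint8, red, green, blue); there is no depth.
- robot.get_calibration(name): a dict with "mtx" (3x3 intrinsics, pixels), "dist" ([k1, k2, p1, p2, k3] as OpenCV has them; the pictures are not rectified), "position" and "rotation" of the camera in the world. Camera axes: x right, y down, z forward; pixel columns grow to the right and rows downward; lengths in m; the calibration is good to about 2 mm. A picture is of the moment at which its call begins. get_calibration takes no time and is no camera call.
- robot.job_done(): hands the job in, once; it reports no verdict.
The state is a dict: "time": time; "joints": joint angles; "joint_vel": joint speeds; "effort": joint torques, N m; "eef_pos": TCP position; "orientation": TCP orientation; "wrist_force": force on the tool from outside, world axes, zero at the start; "wrist_torque": the same for the moment, N m; "grip_width": opening from 0.0 (shut) to 1.0 (fully open).
Only numpy, scipy, OpenCV 4.12 (cv2) and the standard library are available. Lean on these libraries where they do the work, as an engineer would, in place of code of your own. Each camera call takes 0.05 s, during which the arm holds its last target.

### The job

Check the aluminium backplate on the gauge: lower it gently over the two locating pins, big hole on the big pin, until it sits flush, and let go so that it rests there by itself. Then take it off and hold it up to the tilted inspection camera, underside square to the lens and centred 12 cm in front of it, long side parallel to the long side of the camera's light panel. Finish while holding it there in the air, still, without touching the camera or disturbing the relay, flux pot and heat sink.

Things in the scene. Friction and masses are not known exactly. Their poses are not given: they have to be found in the camera images.
- backplate_mid (a point): Centre of the loose backplate, half-way up (19 mm above its underside). Plain aluminium plate 64 x 110 mm, 8 mm thick (0.22 kg, may vary by a third), with an upright rib in the middle of its top to grip it by: 16 mm thick (along x), 36 mm long (along y), standing 30 mm above the plate's top, so 38 mm overall. Axes: x across the plate, y along its long side towards the big hole, z up out of its top. At the start it lies flat on the bench, rib up.
- big_hole (a point): Centre of the backplate's big through hole, 14 mm wide, at the underside; 38 mm from the plate's centre along its +y.
- small_hole (a point): Centre of the backplate's small through hole, 9 mm wide, at the underside; 38 mm from the plate's centre along its -y.
- gauge_seat (a point): Centre of the top face of the gauge, a fixed dark steel block 90 x 140 mm whose level top is 14 mm above the bench; the plate's underside lies flat on it when seated. Axes: y along its long side towards the big pin, z up. Two bullet-nosed pins stand on it, 38 mm either side of this point along y, 16 mm tall, the upper 7 mm tapered.
- big_pin (a point): Foot of the gauge's big pin (on the top face): 12 mm in diameter.
- small_pin (a point): Foot of the gauge's small pin (on the top face): 7 mm in diameter.
- lens (a point): Front centre of the inspection camera's lens. The camera stands fixed on a foot 80 x 90 mm; its black head with a grey light panel (58 x 104 mm, 8 mm behind the lens front, round the lens) tilts in a fork about a level axis 60 mm above the bench and 45 mm behind the lens front. Axes: z is the way the lens looks (up and leaning towards the robot's side), y runs along the long side of the light panel (level).
- focus (a point): The point 120 mm in front of the lens on its axis, where the middle of the backplate's underside must be held. Same axes as the lens: held rightly, the plate's z axis points the same way as this z (underside to the lens, rib away from it) and its y axis is parallel to this y, either way round.
- camera_head (a joint): Tilt of the camera head in rad: 0 looks straight up, growing as the lens leans over to its front (the robot's side). It stays where it is; stiff.
- backplate: The backplate as a whole; origin at the centre of its underside, axes as above.
- gauge: The gauge as a whole, fixed; origin at the centre of its underside on the bench. A fixed overhead shelf hangs over the back of the bench, its front edge at world x = 0.63 m and its underside 0.57 m above the bench: do not lift high at the gauge, draw back towards the robot first.
- camera: The camera with foot, fork and head, fixed; origin at the centre of its underside on the bench.
- relay: Small clear relay 28 x 21 x 36 mm standing near the work, to be left alone; origin at its underside.
- flux_pot: Small plain pot with a tan lid, 38 mm wide and 38 mm high, to be left alone; origin at its underside.
- heatsink: Black finned heat sink 25 x 42 x 20 mm, to be left alone; origin at its underside.
Things that resemble listed ones, but are neither listed nor needed, are in the scene too. What is shaped like the backplate but pink is not meant.

How it is judged:
On the way:
1. the backplate sits flush on the gauge, each pin in its own hole, let go by the gripper (horizontal distance between big_hole and big_pin below 0.004 m and horizontal distance between small_hole and small_pin below 0.004 m and z of backplate_mid in the frame of gauge_seat below 0.0215 m and angle between the z axis of backplate_mid and the z axis of gauge_seat, either way round below 0.05 rad and contact force between backplate and the fingers below 0.05 N and linear speed of backplate below 0.01 m/s), for 0.3 s.
At the end, for the whole second after the job is handed in: The gripper alone holds the backplate still: middle of its underside within 20 mm (each lens axis) of the point 120 mm before the lens, underside to the lens and long side parallel to the panel's within 0.16 rad each, no contact with gauge or camera; bystanders within 20 mm of their starts (x of backplate in the frame of focus between -0.02 and 0.02 m and y of backplate in the frame of focus between -0.02 and 0.02 m and z of backplate in the frame of focus between -0.02 and 0.02 m and angle between the z axis of backplate and the z axis of focus, either way round below 0.16 rad and angle between the y axis of backplate and the y axis of focus, either way round below 0.16 rad and angle between backplate's own z axis and vertical below 1.2 rad and height (world z) of backplate above 0.12 m and contact force between backplate and the fingers above 1 N and contact force between backplate and camera below 0.05 N and contact force between backplate and gauge below 0.05 N and linear speed of backplate below 0.02 m/s and angular speed of backplate below 0.15 rad/s and distance of each of relay, flux_pot, heatsink from where it was at the start of the episode below 0.02 m); the arm keeps its last pose, push and grip.
It fails at once if the camera is touched (over 1 N) (contact force between camera and the arm above 1 N or contact force between camera and the fingers above 1 N or contact force between camera and backplate above 1 N).
It fails at once if the backplate is forced or slammed onto the gauge (over 40 N) (contact force between backplate and gauge above 40 N).
It fails at once if the relay is shifted by more than 20 mm (distance of relay from where it was at the start of the episode above 0.02 m).
It fails at once if the flux pot is shifted by more than 20 mm (distance of flux_pot from where it was at the start of the episode above 0.02 m).
It fails at once if the heat sink is shifted by more than 20 mm (distance of heatsink from where it was at the start of the episode above 0.02 m).
It also fails if it takes over 51 s, if anything falls off the work surface, if the arm or the gripper's body presses on something with over 40 N, if the wrist force passes 120 N, or if a joint passes its speed limit or range.

## Working session

There is one attempt and no reset: what is moved stays moved. The work goes in short steps, Python scripts to look and compute and a tool call to move; the robot and the scene stay as the last step left them, time stands still between calls to the robot, and variables do not carry over. Pictures are saved under pics/ and viewed, and the job is handed in when it is done.

Besides the shell and the picture viewer there is one more tool, called after "Call:" as a command line: name --pt "numbers of a row" for each row, then --argument value for the rest. drive_tool: Moves the arm, as the interface text tells. Its arguments: {"type":"object","properties":{"fingers":{"type":"array"},"linear":{"type":"array"},"spin":{"type":"array"}},"required":["fingers","linear","spin"]}

```bash
mkdir -p pics
python3 - <<'E'
from station import robot
import cv2
for n in("side","top"):
    im=robot.snapshot(n); cv2.imwrite(f"pics/{n}0.png",im[:,:,::-1])
    c=robot.get_calibration(n); print(n,c)
print(robot.get_state())
E
```

```text
side {'mtx': array([[440.9602881 ,   0.        , 274.16920285],
       [  0.        , 440.9602881 , 217.31156095],
       [  0.        ,   0.        ,   1.        ]]), 'dist': array([0.03338231, 0.        , 0.        , 0.        , 0.        ]), 'position': array([ 0.15296358, -0.84507223,  0.79695562]), 'rotation': array([-0.44467554,  0.87410577, -0.17622145,  0.08455046])}
top {'mtx': array([[495.7463034 ,   0.        , 280.52503419],
       [  0.        , 495.7463034 , 200.99562512],
       [  0.        ,   0.        ,   1.        ]]), 'dist': array([-0.15760215,  0.        ,  0.        ,  0.        ,  0.        ]), 'position': array([ 0.27074976, -0.04289103,  1.50170448]), 'rotation': array([ 0.05632189, -0.7005798 ,  0.70893601, -0.05852797])}
{'time': 0.1, 'joints': array([-1.17156805e+00,  3.00410905e-01,  1.52153450e+00,  2.29745698e-05,
        1.32069416e+00, -6.66044393e-02]), 'joint_vel': array([-0.00036928, -0.00197214, -0.0016861 , -0.00096645, -0.00034392,
        0.00059791]), 'effort': array([-4.29192623e-04, -5.44370770e+01, -3.62369049e+01, -8.58839758e-05,
        3.04383815e-03,  1.03391719e-05]), 'eef_pos': array([ 0.24695865, -0.49119896,  0.23077404]), 'orientation': array([-3.12819905e-04,  8.51223078e-01, -5.24803771e-01, -4.19849469e-04]), 'wrist_force': array([-0.74714807, -0.3584745 , -0.04629818]), 'wrist_torque': array([ 0.07834068, -0.02978977,  0.03154344]), 'grip_width': 1.0028848791115994}
```

View pics/side0.png

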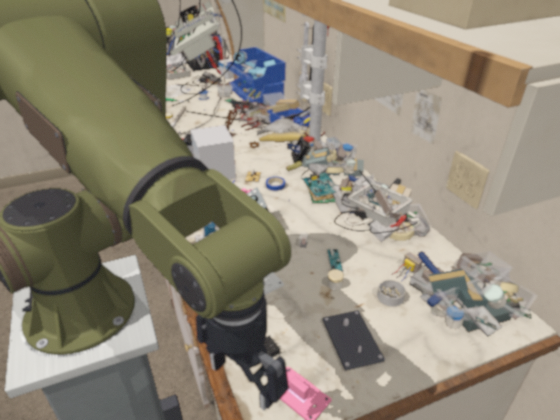

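View pics/top0.png

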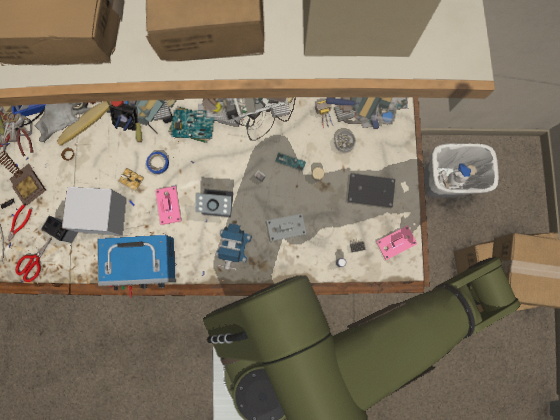

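Run:
```python
import cv2
im=cv2.imread("pics/top0.png")
cv2.imwrite("pics/z1.png",cv2.resize(im[140:280,180:320],(800,800)[:2] and (600,600),interpolation=cv2.INTER_CUBIC))
cv2.imwrite("pics/z2.png",cv2.resize(im[140:280,300:440],(600,600),interpolation=cv2.INTER_CUBIC))
```

```text
(no output)
```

View pics/z1.png

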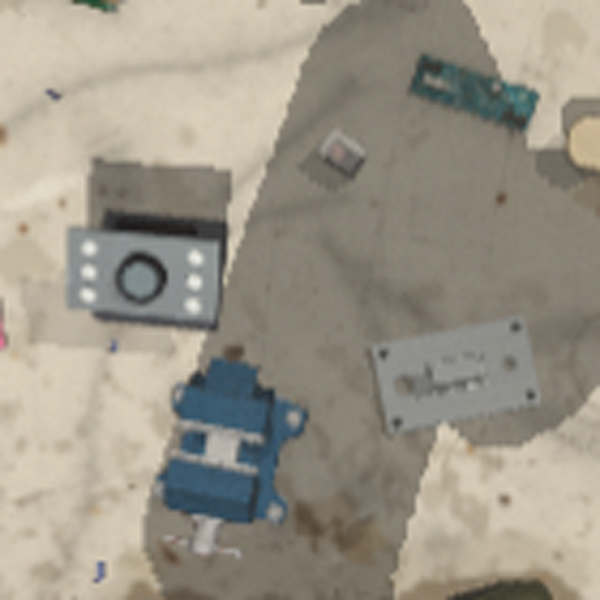

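View pics/z2.png

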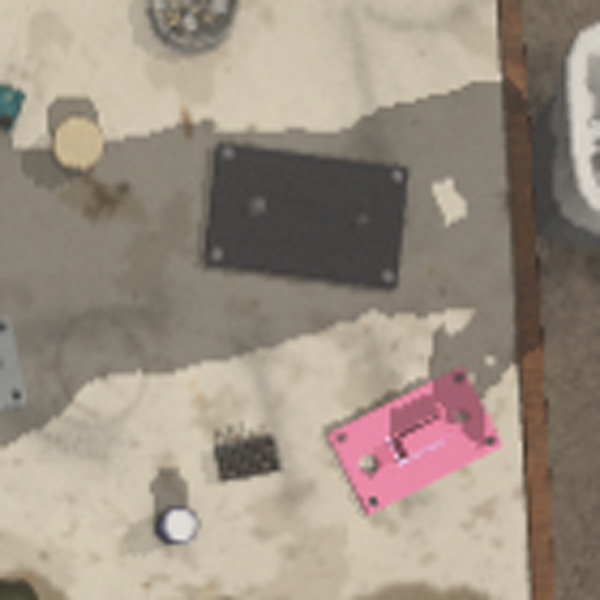

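```bash
cat > h.py <<'E'
import numpy as np, cv2
from station import robot
from scipy.spatial.transform import Rotation as R
def cal(n):
    c=robot.get_calibration(n); q=np.array(c["rotation"])
    return c["mtx"],c["dist"],np.array(c["position"]),R.from_quat([q[1],q[2],q[3],q[0]]).as_matrix()
def ray(n,px):
    K,d,p,M=cal(n)
    u=cv2.undistortPoints(np.array(px,float).reshape(-1,1,2),K,d).reshape(-1,2)
    return p,(M@np.c_[u,np.ones(len(u))].T).T
def plane(n,px,z):
    p,v=ray(n,px); return p+v*((z-p[2])/v[:,2])[:,None]
def proj(n,P):
    K,d,p,M=cal(n); return cv2.projectPoints((np.array(P,float).reshape(-1,3)-p)@M,np.zeros(3),np.zeros(3),K,d)[0].reshape(-1,2)
def q2m(q): return R.from_quat([q[1],q[2],q[3],q[0]]).as_matrix()
E
python3 - <<'E'
from h import *
a=lambda x0,pts:np.array(pts)*140/600+np.array([x0,140])-0.5+ 0.5*140/600
P=plane("top",a(180,[(373,345),(524,318),(541,400),(392,435),(403,384),(510,363)]),0.008)
print("plate corners,big,small",P.round(4)); print(P[:4].mean(0),P[4:6].mean(0))
G=plane("top",a(300,[(219,143),(407,166),(395,290),(205,266)]),0.014);print("gauge",G.round(4),G.mean(0))
Pn=plane("top",a(300,[(258,205),(363,220)]),0.029);print("pins",Pn.round(4),Pn.mean(0), np.linalg.norm(Pn[0]-Pn[1]))
for nm,x0,px,z in(("relay",180,(342,152),.036),("pot",300,(78,142),.038),("sink",300,(247,455),.02),("vise",180,(225,450),.04),("cyl",300,(178,523),.03)):
    print(nm,plane("top",a(x0,[px]),z).round(3))
for z in(.08,.1,.12):
  print("panel",plane("top",a(180,[(69,227),(225,238),(218,327),(67,307),(141,278)]),z).round(4))
print(plane("top",[(280,95),(417,285),(70,285)],0).round(3))
E
```

```text
plate corners,big,small [[ 0.4574 -0.0062  0.008 ]
 [ 0.4755 -0.1135  0.008 ]
 [ 0.4169 -0.1245  0.008 ]
 [ 0.3935 -0.0191  0.008 ]
 [ 0.4295 -0.0272  0.008 ]
 [ 0.4435 -0.103   0.008 ]]
[ 0.43582783 -0.06583617  0.008     ] [ 0.4364632  -0.06511933  0.008     ]
gauge [[ 0.5997 -0.2664  0.014 ]
 [ 0.5816 -0.4027  0.014 ]
 [ 0.4913 -0.3893  0.014 ]
 [ 0.5103 -0.2531  0.014 ]] [ 0.54573128 -0.32787064  0.014     ]
pins [[ 0.5512 -0.2903  0.029 ]
 [ 0.5396 -0.3652  0.029 ]] [ 0.5454022  -0.32776022  0.029     ] 0.07576981501286606
relay [[0.591 0.014 0.036]]
pot [[ 0.596 -0.163  0.038]]
sink [[ 0.375 -0.278  0.02 ]]
vise [[0.382 0.096 0.04 ]]
cyl [[ 0.328 -0.226  0.03 ]]
panel [[0.5318 0.1992 0.08  ]
 [0.5229 0.0922 0.08  ]
 [0.4619 0.0967 0.08  ]
 [0.4766 0.1997 0.08  ]
 [0.496  0.1493 0.08  ]]
panel [[0.5281 0.1958 0.1   ]
 [0.5193 0.0903 0.1   ]
 [0.4592 0.0947 0.1   ]
 [0.4737 0.1963 0.1   ]
 [0.4928 0.1466 0.1   ]]
panel [[0.5245 0.1924 0.12  ]
 [0.5158 0.0884 0.12  ]
 [0.4565 0.0928 0.12  ]
 [0.4708 0.1928 0.12  ]
 [0.4896 0.1439 0.12  ]]
[[ 0.861 -0.052  0.   ]
 [ 0.254 -0.461  0.   ]
 [ 0.262  0.605  0.   ]]
```

```bash
cat > m.py <<'E'
from h import *
def quad(im,roi,cond,z,n="top"):
    x0,y0,x1,y1=roi; S=8
    c=cv2.resize(im[y0:y1,x0:x1],None,fx=S,fy=S,interpolation=cv2.INTER_CUBIC)
    m=cond(c).astype(np.uint8)*255
    m=cv2.morphologyEx(m,cv2.MORPH_CLOSE,np.ones((25,25)));m=cv2.morphologyEx(m,cv2.MORPH_OPEN,np.ones((25,25)))
    cs=max(cv2.findContours(m,cv2.RETR_EXTERNAL,cv2.CHAIN_APPROX_NONE)[0],key=cv2.contourArea).reshape(-1,2)
    px=(cs+0.5)/S-0.5+[x0,y0]
    W=plane(n,px,z)[:,:2]
    r=cv2.minAreaRect((W*1000).astype(np.float32)); 
    M=cv2.moments((W*1000).astype(np.float32).reshape(-1,1,2))
    return r,(M['m10']/M['m00'],M['m01']/M['m00']),m,c
E
python3 - <<'E'
from m import *
im=cv2.imread("pics/top0.png")
r,c,m,cc=quad(im,(340,165,402,212),lambda c:c.max(2)<85,.014); print(r,c); cv2.imwrite("pics/mg.png",m)
h=cv2.cvtColor(im,cv2.COLOR_BGR2HSV)
for p in((275,222),(290,236),(300,218),(262,215),(290,248),(320,230)): print(p,im[p[1],p[0]],h[p[1],p[0]])
r,c,m,cc=quad(im,(255,205,318,248),lambda c:((c[:,:,0].astype(int)-c[:,:,2])>-2),.008); print(r,c); cv2.imwrite("pics/mp.png",np.hstack([m,cv2.cvtColor(cc,cv2.COLOR_BGR2GRAY)])[:, :] if 0 else m)
E
```

```text
((545.7783203125, -327.11492919921875), (140.92384338378906, 90.83971405029297), 81.84335327148438) (545.6052777981866, -327.24722987953817)
(275, 222) [140 146 145] [ 35  10 146]
(290, 236) [140 145 144] [ 36   9 145]
(300, 218) [137 140 140] [ 30   5 140]
(262, 215) [117 128 135] [ 18  34 135]
(290, 248) [179 199 210] [ 19  38 210]
(320, 230) [179 198 208] [ 20  36 208]Traceback (most recent call last):
  File "<stdin>", line 6, in <module>
  File "m.py", line 7, in quad
    cs=max(cv2.findContours(m,cv2.RETR_EXTERNAL,cv2.CHAIN_APPROX_NONE)[0],key=cv2.contourArea).reshape(-1,2)
       ~~~^^^^^^^^^^^^^^^^^^^^^^^^^^^^^^^^^^^^^^^^^^^^^^^^^^^^^^^^^^^^^^^^^^^^^^^^^^^^^^^^^^^^
ValueError: max() iterable argument is empty
```

View pics/mg.png

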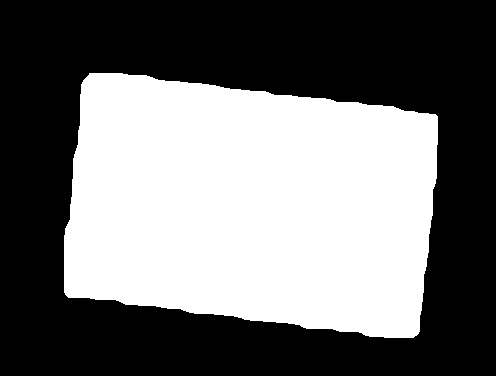

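Run:
```python
from m import *
im=cv2.imread("pics/top0.png")
for t in(-10,-12,-14):
  r,c,m,cc=quad(im,(255,205,318,248),lambda c:((c[:,:,0].astype(int)-c[:,:,2])>t),.008); print(t,r,c)
cv2.imwrite("pics/mp.png",np.hstack([m,cc[:,:,0]])[::,:][:, :]) 
# camera panel zoom
cv2.imwrite("pics/cam.png",cv2.resize(im[180:230,185:245],(720,600),interpolation=cv2.INTER_CUBIC))
```

```text
-10 ((435.38427734375, -65.04196166992188), (66.10675048828125, 110.78880310058594), 10.63183879852295) (435.73203532210545, -64.87495515339397)
-12 ((435.4136047363281, -65.04158782958984), (67.3157958984375, 111.87312316894531), 10.83526611328125) (435.79522097729614, -64.86783470137287)
-14 ((435.3358154296875, -64.35960388183594), (68.94852447509766, 114.22254943847656), 10.6152982711792) (435.8528162234931, -64.73388473104342)
```

View pics/mp.png

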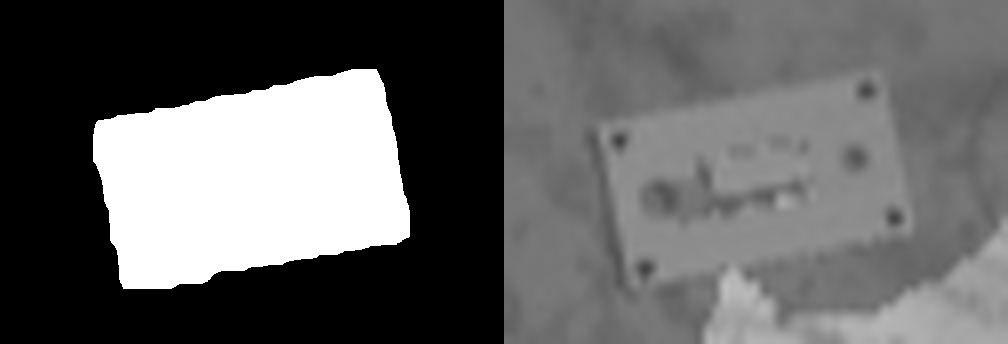

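View pics/cam.png

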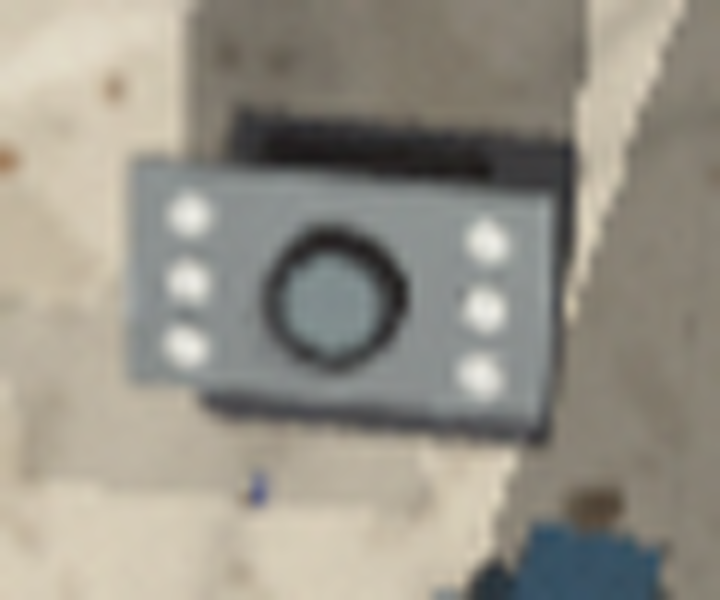

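```bash
cat > plan.py <<'E'
from h import *
def plan(goal,head,n=10,nspin=None):
    """rows from the current state to goal TCP, tool x heading head (deg), assuming tool down"""
    s=robot.get_state(); p=s["eef_pos"]; M=q2m(s["orientation"]); nspin=nspin or n
    h0=np.degrees(np.arctan2(M[1,0],M[0,0])); d=(h0-head+180)%360-180
    D=(np.array(goal)-p)/n; 
    print("t",s["time"],"pos",p.round(4),"head",round(h0,2),"tilt",np.degrees(np.arccos(-M[2,2])).round(2),"w",round(s["grip_width"],3),"F",s["wrist_force"].round(2))
    L=[];S=[]
    for i in range(n):
        Rm=M@R.from_rotvec([0,0,np.radians(d/nspin*min(i,nspin))]).as_matrix()
        L.append((Rm.T@D).round(4).tolist()); S.append(round(d/nspin,2) if i<nspin else 0)
    print(L);print(S)
E
python3 - <<'E'
from plan import *
plan([.4355,-.065,.10],10.7,10)
E
```

```text
t 0.1 pos [ 0.247  -0.4912  0.2308] head -63.31 tilt 0.06 w 1.003 F [-0.75 -0.36 -0.05]
[[-0.0296, -0.036, 0.0131], [-0.0247, -0.0395, 0.0131], [-0.0194, -0.0424, 0.0131], [-0.0138, -0.0445, 0.0131], [-0.008, -0.0459, 0.0131], [-0.002, -0.0466, 0.0131], [0.004, -0.0464, 0.0131], [0.01, -0.0455, 0.0131], [0.0158, -0.0438, 0.0131], [0.0213, -0.0415, 0.0131]]
[np.float64(-7.4), np.float64(-7.4), np.float64(-7.4), np.float64(-7.4), np.float64(-7.4), np.float64(-7.4), np.float64(-7.4), np.float64(-7.4), np.float64(-7.4), np.float64(-7.4)]
```

Call:
drive_tool --fingers '[1,1,1,1,1,1,1,1,1,1]' --pt "-0.03 -0.036 0.013" --pt "-0.025 -0.0395 0.013" --pt "-0.0195 -0.0425 0.013" --pt "-0.014 -0.0445 0.013" --pt "-0.008 -0.046 0.013" --pt "-0.002 -0.0465 0.013" --pt "0.004 -0.0465 0.013" --pt "0.01 -0.0455 0.013" --pt "0.016 -0.044 0.013" --pt "0.0215 -0.0415 0.013" --spin '[-7.4,-7.4,-7.4,-7.4,-7.4,-7.4,-7.4,-7.4,-7.4,-7.4]'

```text
time: 1.35
eef_pos: [0.436, -0.0626, 0.1008]
orientation: [-0.0, 0.995, 0.095, -0.0]
wrist_force: [1.0, -0.6, -0.4]
grip_width: 0.997
```

Run:
```python
from plan import *
for n in("side","top"):
    im=robot.snapshot(n); cv2.imwrite(f"pics/{n}1.png",im[:,:,::-1])
    if n=="side": cv2.imwrite("pics/s1z.png",cv2.resize(im[130:330,150:350,::-1],(800,600) if 0 else (600,600),interpolation=cv2.INTER_CUBIC))
plan([.4355,-.065,.013],10.7,10)
print(robot.get_state()["joints"])
```

```text
t 1.45 pos [ 0.4359 -0.061   0.1   ] head 11.1 tilt 0.12 w 0.998 F [-0.27 -0.75  0.1 ]
[[-0.0001, 0.0004, 0.0087], [-0.0001, 0.0004, 0.0087], [-0.0001, 0.0004, 0.0087], [-0.0001, 0.0004, 0.0087], [-0.0001, 0.0004, 0.0087], [-0.0001, 0.0004, 0.0087], [-0.0001, 0.0004, 0.0087], [-0.0001, 0.0004, 0.0087], [-0.0001, 0.0004, 0.0087], [-0.0001, 0.0004, 0.0087]]
[np.float64(0.04), np.float64(0.04), np.float64(0.04), np.float64(0.04), np.float64(0.04), np.float64(0.04), np.float64(0.04), np.float64(0.04), np.float64(0.04), np.float64(0.04)]
[-2.22575559e-01  2.27423316e-01  1.95277098e+00  4.61683775e-04
  9.63511889e-01 -4.16535125e-01]
```

View pics/side1.png

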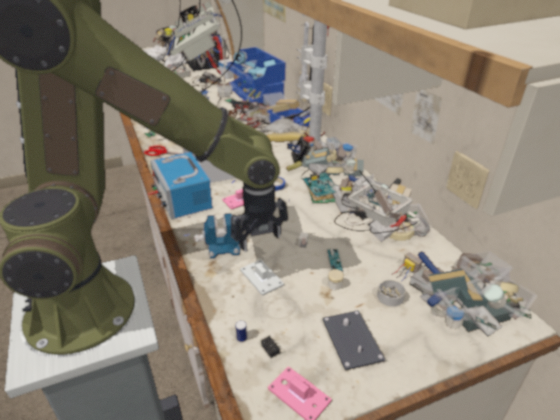

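View pics/s1z.png

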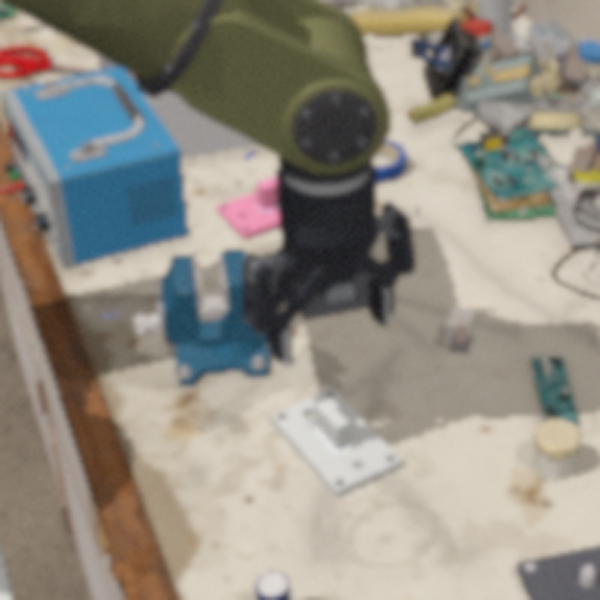

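Run:
```python
from m import *
im=cv2.imread("pics/side1.png")
c=im[255:300,235:290]
cv2.imwrite("pics/pz.png",cv2.resize(c,(770,600),interpolation=cv2.INTER_CUBIC))
# predicted corners
y=np.radians(100.7);yy=np.array([np.cos(y),np.sin(y),0]);xx=np.array([yy[1],-yy[0],0]);C=np.array([.4355,-.065,.008])
P=[C+a*.032*xx+b*.055*yy for a,b in((1,1),(1,-1),(-1,-1),(-1,1))]+[C+.038*yy,C-.038*yy]
print(((proj("side",P)-[235,255]+.5)*[14,600/45]).round(0))
G=np.array([.5457,-.3272,.014]);y=np.radians(90-8.16);yy=np.array([np.cos(y),np.sin(y),0]);xx=np.array([yy[1],-yy[0],0])
P=[G+a*.045*xx+b*.07*yy for a,b in((1,1),(1,-1),(-1,-1),(-1,1))]+[G+.038*yy,G-.038*yy,G+.038*yy+[0,0,.016],G-.038*yy+[0,0,.016]]
print(((proj("side",P)-[315,305]+.5)*[9,9]).round(0))
cv2.imwrite("pics/gz.png",cv2.resize(im[305:371,315:390],(675,594),interpolation=cv2.INTER_CUBIC))
```

```text
[[376.  52.]
 [699. 374.]
 [398. 511.]
 [ 87. 172.]
 [280. 159.]
 [499. 388.]]
[[398.  35.]
 [641. 481.]
 [276. 565.]
 [ 69. 103.]
 [282. 164.]
 [404. 409.]
 [287. 121.]
 [411. 366.]]
```

View pics/pz.png

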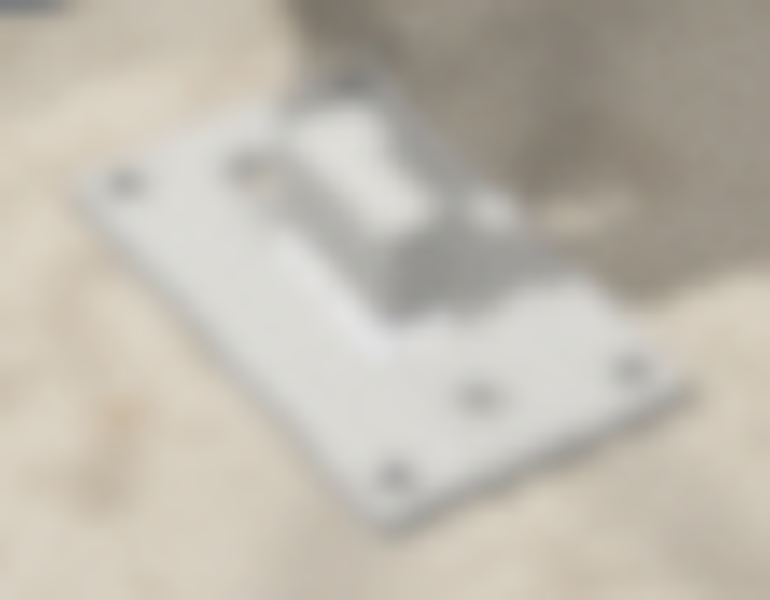

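View pics/gz.png

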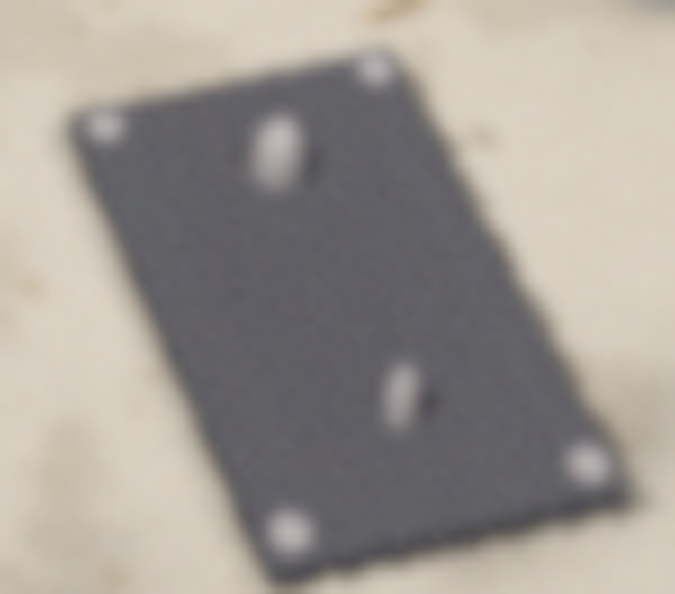

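Call:
drive_tool --fingers '[1,1,1,1,1,1,1,1,-1,-1]' --pt "-0.0012 0.0038 0.015" --pt "0 0 0.015" --pt "0 0 0.015" --pt "0 0 0.015" --pt "0 0 0.015" --pt "0 0 0.013" --pt "0 0 0" --pt "0 0 0" --pt "0 0 0" --pt "0 0 0" --spin '[0.4,0,0,0,0,0,0,0,0,0]'

```text
time: 2.7
eef_pos: [0.4354, -0.0681, 0.0136]
orientation: [0.0, 0.996, 0.09, 0.0]
wrist_force: [0.7, 0.0, 1.0]
grip_width: 0.604
```

Run:
```python
from plan import *
plan([.4355,-.065,.013],10.7,1)
im=robot.snapshot("side"); cv2.imwrite("pics/g1.png",cv2.resize(im[220:310,200:320,::-1],(800,600),interpolation=cv2.INTER_CUBIC))
```

```text
t 2.7 pos [ 0.4354 -0.0681  0.0136] head 10.29 tilt 0.04 w 0.604 F [0.75 0.   0.98]
[[0.0007, -0.003, 0.0006]]
[np.float64(-0.41)]
```

View pics/g1.png

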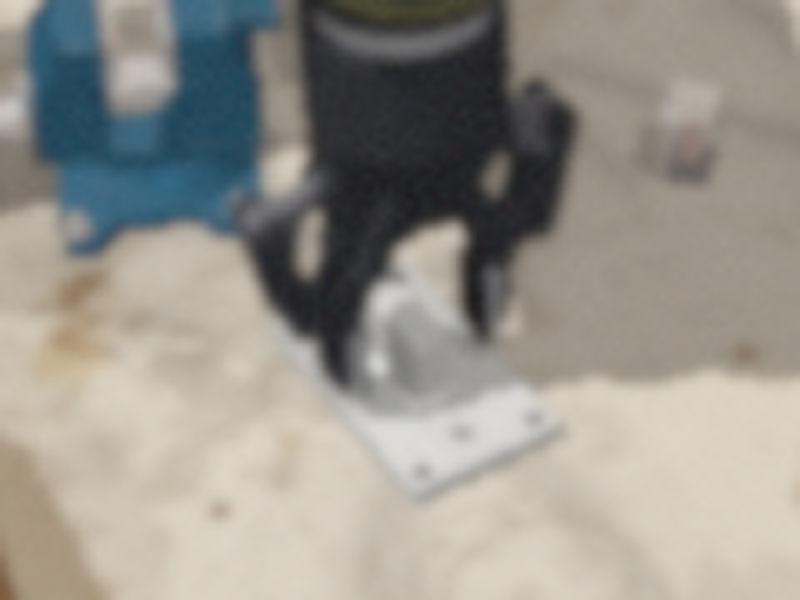

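Call:
drive_tool --fingers '[0.3,0.3,-1,-1,-1,-1,-1,-1,-1,-1]' --pt "0.0005 -0.003 0.001" --pt "0 0 0" --pt "0 0 0" --pt "0 0 0" --pt "0 0 0" --pt "0 0 0" --pt "0 0 0" --pt "0 0 0" --pt "0 0 0" --pt "0 0 0" --spin '[-0.4,0,0,0,0,0,0,0,0,0]'

```text
time: 4.0
eef_pos: [0.4353, -0.0651, 0.0124]
orientation: [0.0, 0.996, 0.093, 0.0]
wrist_force: [-0.9, 0.9, 6.2]
grip_width: 0.175
```

Run:
```python
from plan import *
im=robot.snapshot("side"); cv2.imwrite("pics/side2.png",im[:,:,::-1]);cv2.imwrite("pics/g2.png",cv2.resize(im[240:300,225:305,::-1],(800,600),interpolation=cv2.INTER_CUBIC))
im=robot.snapshot("top"); cv2.imwrite("pics/top2.png",im[:,:,::-1]);cv2.imwrite("pics/gt2.png",cv2.resize(im[195:255,245:325,::-1],(800,600),interpolation=cv2.INTER_CUBIC))
s=robot.get_state()
plan([.5457,-.3272,.10],-8.16,10)
p=s["eef_pos"];M=q2m(s["orientation"])
C=np.array([p[0],p[1],.008]);xx=M[:,0]*[1,1,0];yy=-M[:,1]*[1,1,0]
P=[C+a*.032*xx+b*.055*yy for a,b in((1,1),(1,-1),(-1,-1),(-1,1))]+[C+.038*yy,C-.038*yy]
print(((proj("side",P)-[225,240]+.5)*10).round(0).tolist());print(((proj("top",P)-[245,195]+.5)*10).round(0).tolist())
```

```text
t 4.1 pos [ 0.4353 -0.0651  0.0124] head 10.69 tilt 0.02 w 0.173 F [-1.44 -0.33  4.68]
[[0.006, 0.0278, -0.0087], [0.0069, 0.0276, -0.0087], [0.0078, 0.0274, -0.0087], [0.0087, 0.0271, -0.0087], [0.0096, 0.0268, -0.0087], [0.0105, 0.0264, -0.0087], [0.0113, 0.0261, -0.0087], [0.0122, 0.0257, -0.0087], [0.013, 0.0253, -0.0087], [0.0138, 0.0248, -0.0087]]
[np.float64(1.88), np.float64(1.88), np.float64(1.88), np.float64(1.88), np.float64(1.88), np.float64(1.88), np.float64(1.88), np.float64(1.88), np.float64(1.88), np.float64(1.88)]
[[368.0, 189.0], [599.0, 431.0], [384.0, 534.0], [161.0, 280.0], [299.0, 270.0], [456.0, 441.0]]
[[218.0, 259.0], [573.0, 188.0], [616.0, 394.0], [259.0, 466.0], [293.0, 351.0], [539.0, 302.0]]
```

View pics/g2.png

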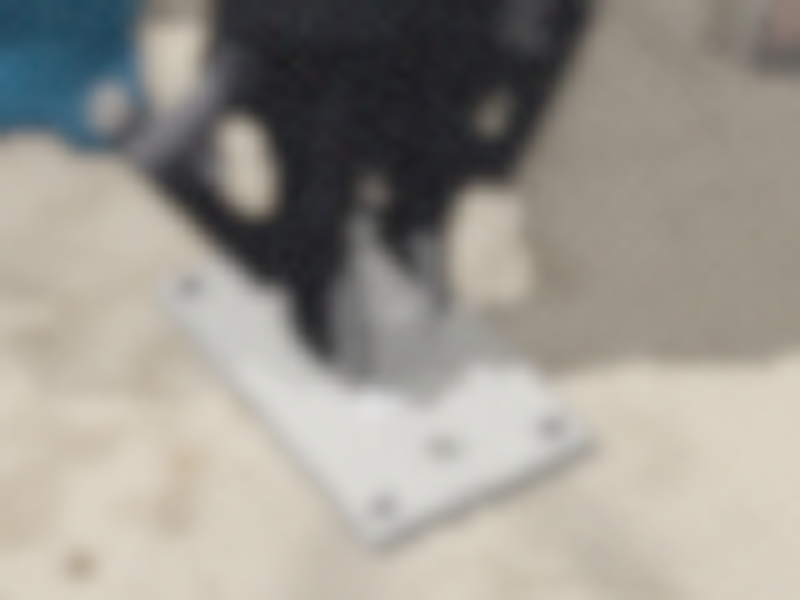

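View pics/gt2.png

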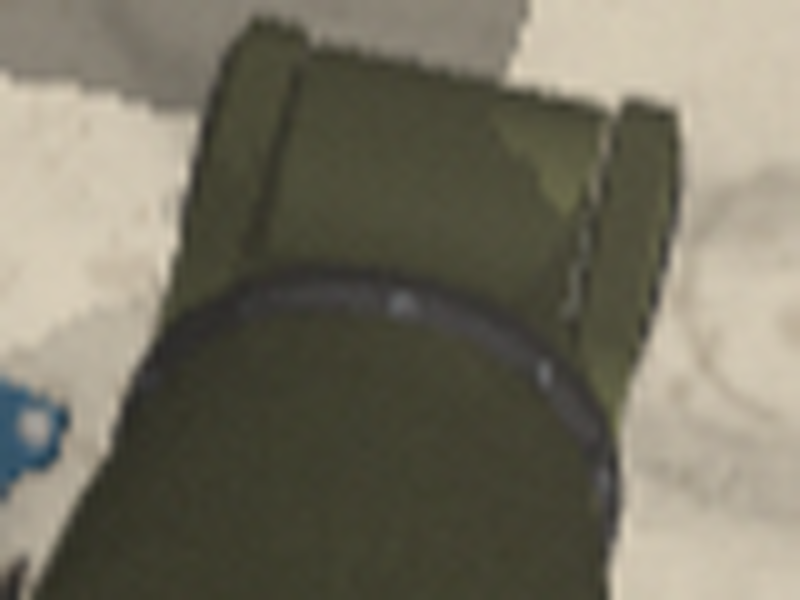

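Run:
```python
from plan import *
plan([.5457,-.3272,.0124],-8.16,8)
```

```text
t 4.1 pos [ 0.4353 -0.0651  0.0124] head 10.69 tilt 0.02 w 0.173 F [-1.44 -0.33  4.68]
[[0.0075, 0.0348, 0.0], [0.0089, 0.0344, 0.0], [0.0103, 0.034, 0.0], [0.0117, 0.0336, 0.0], [0.0131, 0.0331, 0.0], [0.0144, 0.0325, 0.0], [0.0157, 0.0319, 0.0], [0.017, 0.0312, 0.0]]
[np.float64(2.36), np.float64(2.36), np.float64(2.36), np.float64(2.36), np.float64(2.36), np.float64(2.36), np.float64(2.36), np.float64(2.36)]
```

Call:
drive_tool --fingers '[-1,-1,-1,-1,-1,-1,-1,-1,-1,-1]' --pt "0 0 -0.02" --pt "0.0075 0.0348 -0.02" --pt "0.0089 0.0344 -0.0126" --pt "0.0103 0.034 0" --pt "0.0117 0.0336 0" --pt "0.0131 0.0331 0" --pt "0.0144 0.0325 0" --pt "0.0157 0.0319 0" --pt "0.017 0.0312 0" --pt "0 0 0" --spin '[0,2.36,2.36,2.36,2.36,2.36,2.36,2.36,2.36,0]'

```text
time: 5.35
eef_pos: [0.5452, -0.3289, 0.0639]
orientation: [-0.0, 0.997, -0.073, -0.0]
wrist_force: [-0.9, -0.3, -2.1]
grip_width: 0.172
```

```bash
cat > chk.py <<'E'
import sys
from plan import *
tag=sys.argv[1]; base=float(sys.argv[2]) # underside = TCP-base
im=robot.snapshot("side"); cv2.imwrite(f"pics/side{tag}.png",im[:,:,::-1])
z=cv2.resize(im[290:380,300:400,::-1],(800,720) ,interpolation=cv2.INTER_CUBIC)[:600]
im=robot.snapshot("top"); cv2.imwrite(f"pics/top{tag}.png",im[:,:,::-1])
cv2.imwrite(f"pics/s{tag}z.png",z);cv2.imwrite(f"pics/t{tag}z.png",cv2.resize(im[150:225,330:430,::-1],(800,600),interpolation=cv2.INTER_CUBIC))
s=robot.get_state();p=s["eef_pos"];M=q2m(s["orientation"])
print(s["joints"].round(3))
C=p+M[:,2]*(base-.008);xx=M[:,0];yy=-M[:,1]
P=[C+a*.032*xx+b*.055*yy for a,b in((1,1),(1,-1),(-1,-1),(-1,1))]+[C+.038*yy,C-.038*yy]
print("side",((proj("side",P)-[300,290]+.5)*8).round(0).tolist());print("top",((proj("top",P)-[330,150]+.5)*8).round(0).tolist())
plan([.5457,-.3272,p[2]],-8.16,1)
E
python3 chk.py 3 .0124
```

```text
[-0.598  0.659  1.404  0.     1.08  -0.455]
side [[465.0, 88.0], [637.0, 399.0], [403.0, 450.0], [250.0, 131.0], [381.0, 155.0], [493.0, 372.0]]
top [[217.0, 201.0], [506.0, 240.0], [490.0, 407.0], [199.0, 369.0], [253.0, 291.0], [454.0, 317.0]]
t 5.45 pos [ 0.5449 -0.3269  0.064 ] head -8.19 tilt 0.1 w 0.174 F [-0.16  0.11 -1.64]
[[0.0009, 0.0002, -0.0]]
[np.float64(-0.03)]
```

View pics/s3z.png

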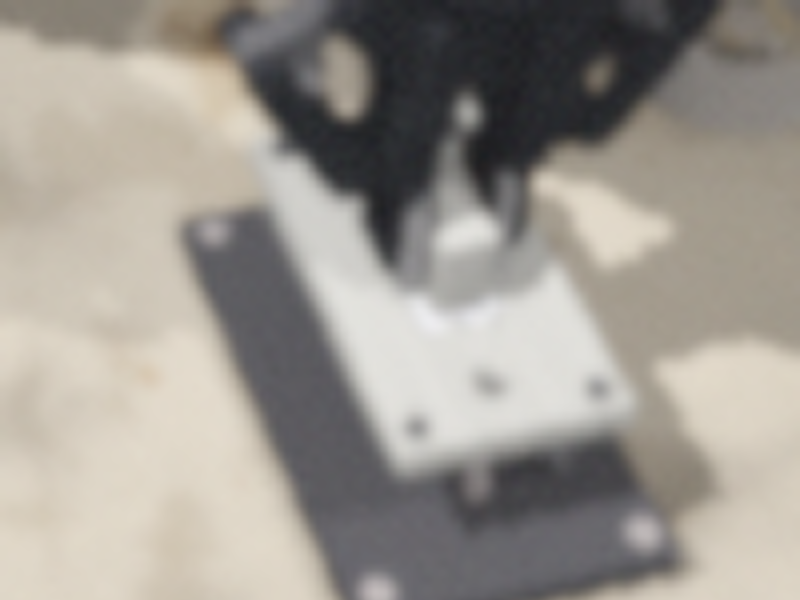

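View pics/top3.png

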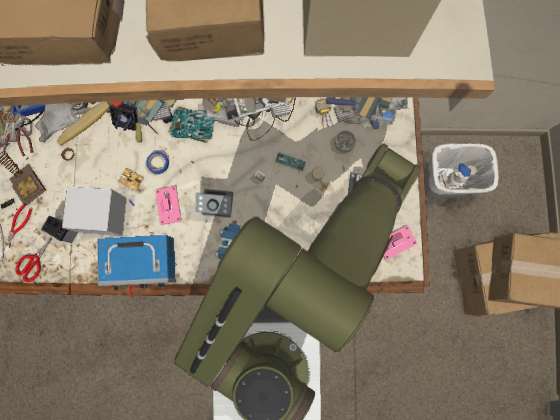

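Call:
drive_tool --fingers '[-1,-1,-1,-1,-1,-1,-1,-1,-1,-1]' --pt "0.0008 0.0002 0.007" --pt "0 0 0.006" --pt "0 0 0.003" --pt "0 0 0.002" --pt "0 0 0.002" --pt "0 0 0.0015" --pt "0 0 0.001" --pt "0 0 0.001" --pt "0 0 0" --pt "0 0 0" --spin '[0,0,0,0,0,0,0,0,0,0]'

```text
time: 6.7
eef_pos: [0.5462, -0.3276, 0.0414]
orientation: [0.0, 0.997, -0.071, 0.0]
wrist_force: [-1.1, -0.1, -1.1]
grip_width: 0.173
```

```bash
python3 chk.py 4 .0124
```

```text
[-0.598  0.692  1.41  -0.     1.04  -0.455]
side [[463.0, 144.0], [632.0, 455.0], [400.0, 507.0], [250.0, 188.0], [380.0, 211.0], [490.0, 428.0]]
top [[209.0, 211.0], [495.0, 249.0], [479.0, 413.0], [192.0, 376.0], [245.0, 299.0], [443.0, 325.0]]
t 6.8 pos [ 0.5462 -0.3276  0.0414] head -8.19 tilt 0.01 w 0.179 F [ 0.85  0.16 -2.45]
[[-0.0005, -0.0003, -0.0]]
[np.float64(-0.03)]
```

View pics/s4z.png

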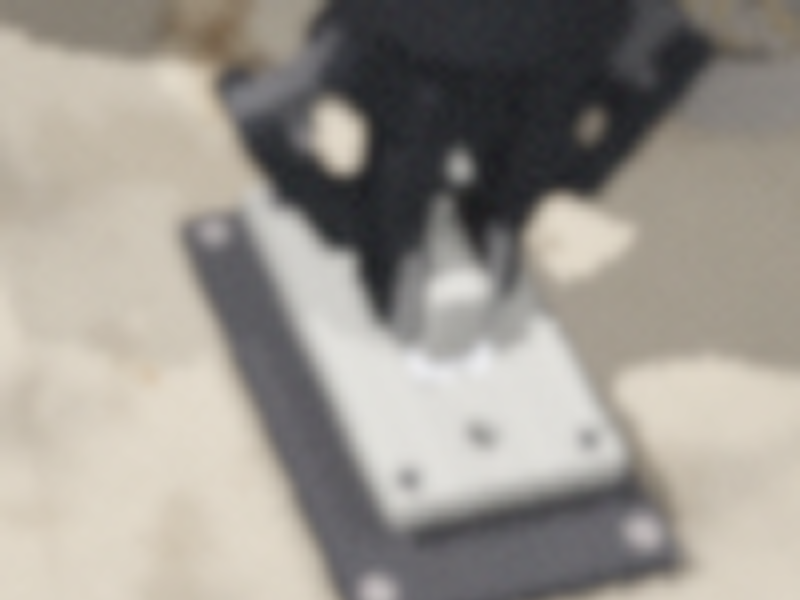

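Call:
drive_tool --fingers '[-1,-1,-1,-1,-1,-1,-1,-1,-1,-1]' --pt "-0.0005 -0.0003 0.001" --pt "0 0 0.001" --pt "0 0 0.001" --pt "0 0 0.001" --pt "0 0 0.0005" --pt "0 0 0.0005" --pt "0 0 0.0005" --pt "0 0 0" --pt "0 0 0" --pt "0 0 0" --spin '[0,0,0,0,0,0,0,0,0,0]'

```text
time: 8.05
eef_pos: [0.5457, -0.3272, 0.0359]
orientation: [-0.0, 0.997, -0.071, -0.0]
wrist_force: [0.4, -0.7, -1.1]
grip_width: 0.175
```

Call:
drive_tool --fingers '[-1,-1,-1,-1,-1,-1,-1,-1,-1,-1]' --pt "0 0 0.0015" --pt "0 0 0.0015" --pt "0 0 0.0015" --pt "0 0 0.0015" --pt "0 0 0.0013" --pt "0 0 0.001" --pt "0 0 0.0006" --pt "0 0 0" --pt "0 0 0" --pt "0 0 0" --spin '[0,0,0,0,0,0,0,0,0,0]'

```text
time: 9.3
eef_pos: [0.5457, -0.3272, 0.027]
orientation: [-0.0, 0.997, -0.071, 0.0]
wrist_force: [0.6, -0.1, -1.6]
grip_width: 0.173
```

```bash
python3 chk.py 5 .0124; python3 -c "
from h import *
print(robot.get_state()['wrist_force'],robot.get_state()['eef_pos'])"
```

```text
[-0.598  0.711  1.416 -0.     1.015 -0.455]
side [[455.0, 178.0], [622.0, 490.0], [393.0, 542.0], [244.0, 222.0], [373.0, 245.0], [482.0, 463.0]]
top [[203.0, 220.0], [485.0, 257.0], [470.0, 421.0], [185.0, 383.0], [238.0, 307.0], [434.0, 333.0]]
t 9.4 pos [ 0.5457 -0.3272  0.027 ] head -8.19 tilt 0.0 w 0.172 F [-0.39 -0.76 -2.13]
[[0.0, -0.0, -0.0]]
[np.float64(-0.03)]
[-0.38854977 -0.75535626 -2.13241282] [ 0.54567531 -0.32722375  0.02696674]
```

View pics/s5z.png

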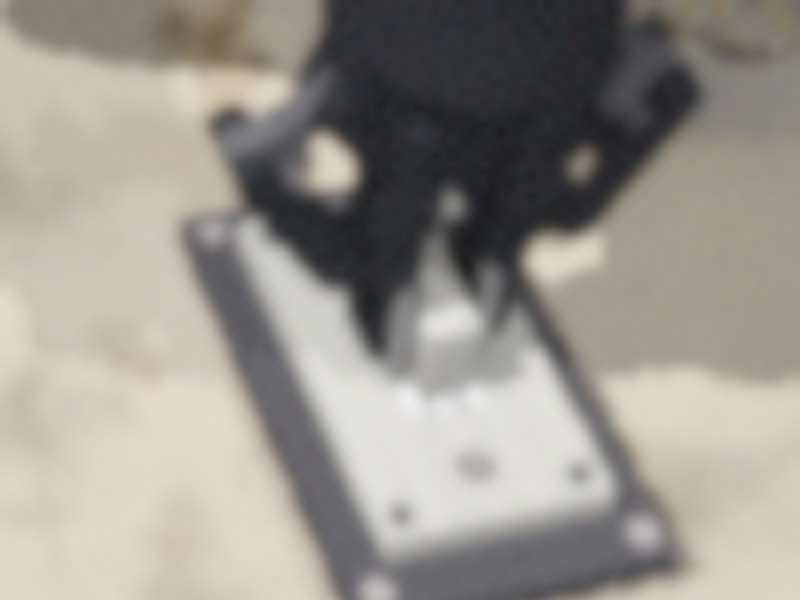

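Call:
drive_tool --fingers '[-1,-1,-1,0,1,1,1,1,1,1]' --pt "0 0 0.0005" --pt "0 0 0" --pt "0 0 0" --pt "0 0 0" --pt "0 0 0" --pt "0 0 0" --pt "0 0 0" --pt "0 0 0" --pt "0 0 -0.01" --pt "0 0 -0.02" --spin '[0,0,0,0,0,0,0,0,0,0]'

```text
time: 10.65
eef_pos: [0.5455, -0.3271, 0.0572]
orientation: [-0.0, 0.997, -0.071, -0.0]
wrist_force: [-0.0, 0.8, 0.2]
grip_width: 1.0
```

```bash
python3 chk.py 6 .0124;  cat > lens.py <<'E'
from h import *
from scipy.optimize import least_squares
def frame(t,yaw): # lens z leans toward robot; yaw: heading of lens y
    y=np.array([np.cos(yaw),np.sin(yaw),0]); f=np.array([-np.sin(yaw),np.cos(yaw),0]) 
    f=f if f[0]<0 else -f
    z=np.array([0,0,1])*np.cos(t)+f*np.sin(t); x=np.cross(y,z); return x,y,z,f
def model(v,pts):
    x,y,z,f=frame(v[2],v[3]); O=np.array([v[0],v[1],.06])+.045*z
    return np.array([O+a*x+b*y+c*z for a,b,c in pts]),O,z,y
E
python3 - <<'E'
from lens import *
px=np.array([(132,158),(555,190),(545,418),(125,382)])/12+[185,180]-.5
# y heading ~ +90 => x=y×z ~ +x world; TL: +x,+y
pts=[(.029,.052,-.008),(.029,-.052,-.008),(-.029,-.052,-.008),(-.029,.052,-.008)]
lp=np.array([[335,300]])/12+[185,180]-.5
fun=lambda v:(proj("top",model(v,pts+[(0,0,0)])[0])-np.r_[px,lp]).ravel()
for t0 in(.2,.5,.8):
  r=least_squares(fun,[.5,.14,t0,1.5]); print(r.x,r.cost,fun(r.x).round(2)); 
J=r.jac; print(np.sqrt(np.diag(np.linalg.inv(J.T@J)))*.4)
m=model(r.x,pts); print("lens",m[1],"focus",m[1]+.12*m[2],m[2],"tilt deg",np.degrees(r.x[2]))
E
```

```text
[-0.598  0.666  1.404  0.     1.067 -0.455]
side [[473.0, 99.0], [645.0, 409.0], [411.0, 461.0], [257.0, 143.0], [389.0, 166.0], [501.0, 382.0]]
top [[218.0, 198.0], [507.0, 236.0], [491.0, 403.0], [200.0, 365.0], [254.0, 287.0], [454.0, 314.0]]
t 10.75 pos [ 0.5469 -0.328   0.06  ] head -8.19 tilt 0.28 w 1.001 F [0.08 0.49 0.78]
[[-0.0013, -0.0006, -0.0]]
[np.float64(-0.03)]
[0.51457278 0.14529897 0.50094474 1.47609924] 0.18260141359052343 [-0.36 -0.13  0.27  0.14  0.31  0.02 -0.09  0.04 -0.13 -0.07]
[0.51457278 0.14529897 0.50094474 1.47609924] 0.182601413590524 [-0.36 -0.13  0.27  0.14  0.31  0.02 -0.09  0.04 -0.13 -0.07]
[0.51457278 0.14529897 0.50094474 1.47609924] 0.1826014135905182 [-0.36 -0.13  0.27  0.14  0.31  0.02 -0.09  0.04 -0.13 -0.07]
[0.00187793 0.0005534  0.04968063 0.01017902]
lens [0.49305816 0.14734245 0.09947082] focus [0.43568584 0.15279174 0.20472632] [-0.47810267  0.04541075  0.87712924] tilt deg 28.70201909306375
```

View pics/s6z.png

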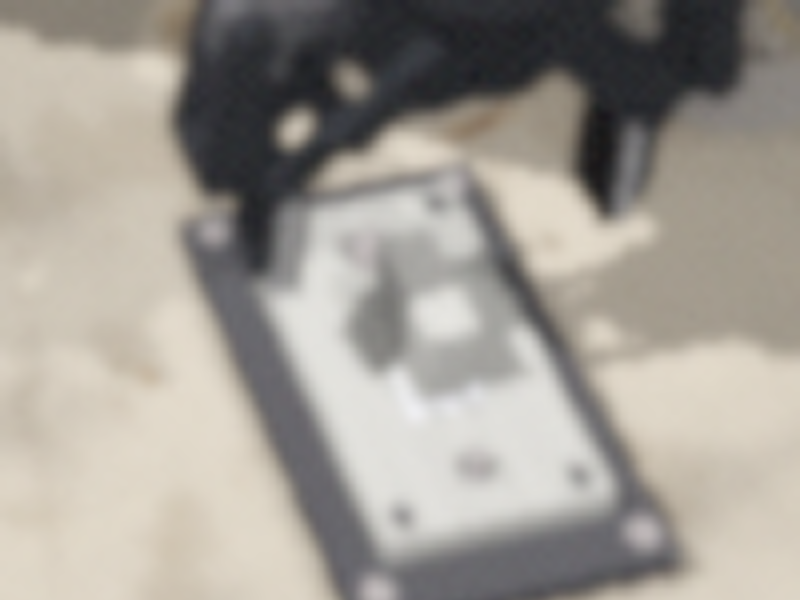

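View pics/side6.png

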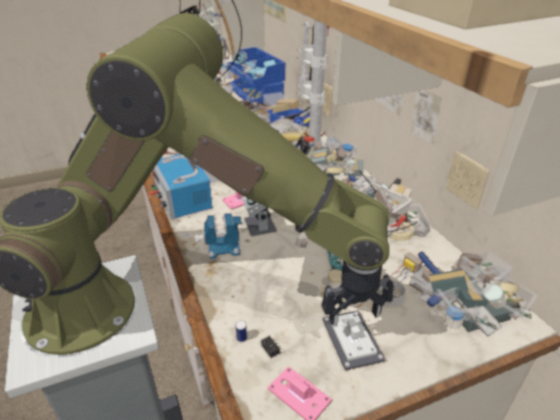

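Call:
drive_tool --fingers '[1,1,1,1,-1,-1,-1,-1,-1,-1]' --pt "0 0 0.012" --pt "0 0 0.012" --pt "0 0 0.005" --pt "0 0 0" --pt "0 0 0" --pt "0 0 0" --pt "0 0 0" --pt "0 0 0" --pt "0 0 0" --pt "0 0 0" --spin '[0,0,0,0,0,0,0,0,0,0]'

```text
time: 12.0
eef_pos: [0.5459, -0.3273, 0.0278]
orientation: [0.0, 0.997, -0.071, 0.0]
wrist_force: [-1.2, 0.3, 5.0]
grip_width: 0.175
```

Run:
```python
from lens import *
im=cv2.imread("pics/side6.png")
cv2.imwrite("pics/camside.png",cv2.resize(im[170:245,200:300],(800,600),interpolation=cv2.INTER_CUBIC))
v=[.51457,.1453,.501,1.476]
pts=[(.029,.052,-.008),(.029,-.052,-.008),(-.029,-.052,-.008),(-.029,.052,-.008),(0,0,0)]
for t in(.4,.5,.6):
  v[2]=t; print(t,((proj("side",model(v,pts)[0])+[-.55,1.5]-[200,170]+.5)*8).round(0).tolist())
# kinematic fit
from scipy.optimize import least_squares
D=[([0.3,1.521,1.321],np.hypot(.247,.4912),.2308),([.2274,1.9528,.9635],np.hypot(.4359,.061),.1),([.659,1.404,1.08],np.hypot(.5449,.3269),.064),([.692,1.41,1.04],np.hypot(.5462,.3276),.0414),([.711,1.416,1.015],np.hypot(.5457,.3272),.027)]
def f(p):
  o=[]
  for j,r,z in D:
    a=j[0];b=a+j[1];t=b+j[2]
    o+=[p[0]+p[1]*np.sin(a)+p[2]*np.sin(b)+p[4]*np.cos(b)+p[5]*np.sin(t)-r, p[3]+p[1]*np.cos(a)+p[2]*np.cos(b)-p[4]*np.sin(b)+p[5]*np.cos(t)-z]
  return np.r_[o,1e-3*(np.array(p)-[0.0,.4,.4,.4,0,.25])]
r=least_squares(f,[.05,.4,.4,.4,0,.25]);print(r.x.round(3),f(r.x).round(4))
print(robot.get_state()['joints'],robot.get_state()['eef_pos'])
```

```text
0.4 [[476.0, 138.0], [557.0, 290.0], [410.0, 371.0], [339.0, 214.0], [435.0, 235.0]]
0.5 [[464.0, 138.0], [544.0, 290.0], [405.0, 381.0], [334.0, 224.0], [425.0, 241.0]]
0.6 [[452.0, 139.0], [531.0, 291.0], [401.0, 393.0], [330.0, 235.0], [414.0, 249.0]]
[0.003 0.423 0.446 0.32  0.04  0.344] [ 0.     -0.     -0.      0.      0.      0.0003 -0.0001 -0.0002  0.0001
 -0.      0.      0.      0.     -0.0001  0.      0.0001]
[-5.97702563e-01  7.09583720e-01  1.41569313e+00  1.92257861e-05
  1.01575475e+00 -4.54743697e-01] [ 0.54586485 -0.3273271   0.02783058]
```

View pics/camside.png

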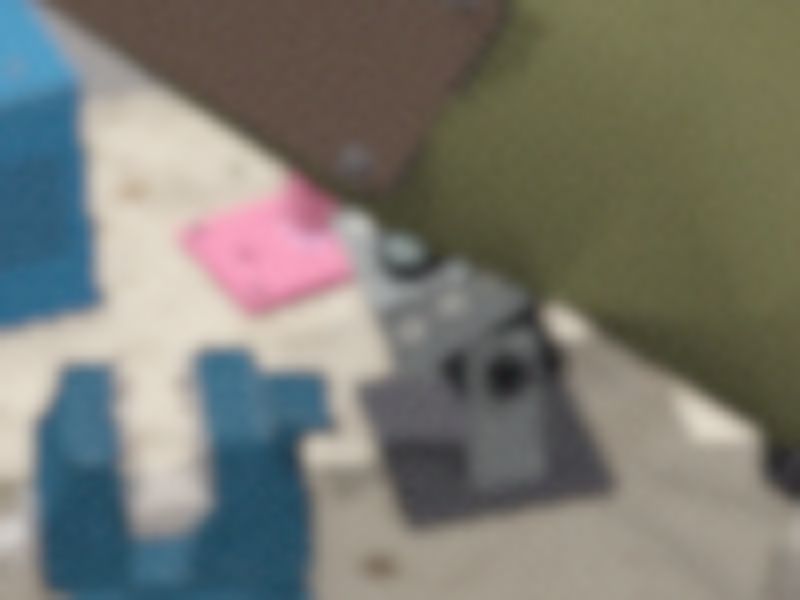

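Run:
```python
from plan import *
s=robot.get_state(); M=q2m(s["orientation"]); p=s["eef_pos"]
D=np.array([.40,-.038,.66])-(p+[0,0,.06]); print(D/11, (M.T@D/11).round(4))
```

```text
[-0.01326044  0.02630246  0.0520154 ] [-0.0168 -0.0241 -0.052 ]
```

Call:
drive_tool --fingers '[-1,-1,-1,-1,-1,-1,-1,-1,-1,-1]' --pt "0 0 -0.015" --pt "0 0 -0.025" --pt "0 0 -0.02" --pt "-0.017 -0.024 -0.052" --pt "-0.017 -0.024 -0.052" --pt "-0.017 -0.024 -0.052" --pt "-0.017 -0.024 -0.052" --pt "-0.017 -0.024 -0.052" --pt "-0.017 -0.024 -0.052" --pt "-0.017 -0.024 -0.052" --spin '[0,0,0,0,0,0,0,0,0,-2.8]'

```text
time: 13.25
eef_pos: [0.4507, -0.1429, 0.4536]
orientation: [0.0, 0.999, -0.047, 0.0]
wrist_force: [1.5, -0.5, -1.6]
grip_width: 0.176
```

Run:
```python
from plan import *
im=robot.snapshot("side"); cv2.imwrite("pics/side7.png",im[:,:,::-1])
s=robot.get_state(); M=q2m(s["orientation"]); p=s["eef_pos"]
print(s["time"],p,s["joints"].round(3),s["grip_width"])
D=np.array([.40,-.038,.68])-p; print((M.T@D).round(4),M.round(3))
```

```text
13.3 [ 0.44981441 -0.14078593  0.46122615] [-3.810e-01  5.200e-02  1.291e+00  1.000e-03  1.788e+00 -2.920e-01] 0.1754113765711045
[-0.0565 -0.0974 -0.2196] [[ 0.996 -0.089  0.01 ]
 [-0.089 -0.996 -0.003]
 [ 0.01   0.002 -1.   ]]
```

View pics/side7.png

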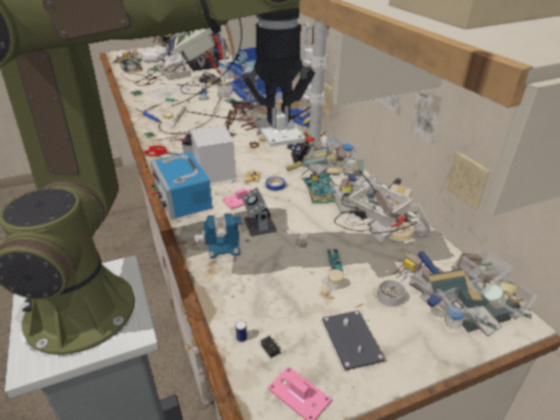

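Run:
```python
import cv2
im=cv2.imread("pics/side7.png")
cv2.imwrite("pics/cs7.png",cv2.resize(im[182:242,230:290],(600,600),interpolation=cv2.INTER_CUBIC))
```

```text
(no output)
```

View pics/cs7.png

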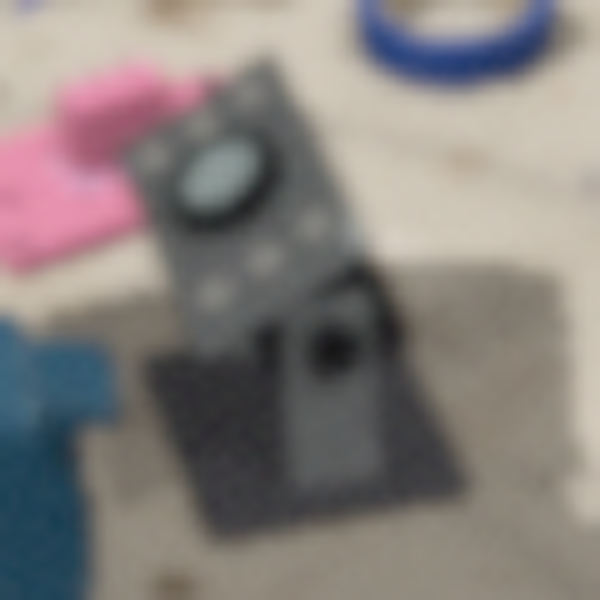

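Call:
drive_tool --fingers '[-1,-1,-1,-1,-1,-1,-1,-1,-1,-1]' --pt "-0.012 -0.02 -0.045" --pt "-0.012 -0.02 -0.045" --pt "-0.012 -0.02 -0.045" --pt "-0.01 -0.02 -0.045" --pt "-0.01 -0.017 -0.04" --pt "0.02 0 0" --pt "0.02 0 0" --pt "0.02 0 0" --pt "0.02 0 0" --pt "0.02 0 0" --spin '[0,0,0,0,0,0,0,0,0,0]'

```text
time: 14.55
eef_pos: [0.5049, -0.0516, 0.6717]
orientation: [-0.0, 0.999, -0.047, 0.0]
wrist_force: [0.2, 0.2, -1.0]
grip_width: 0.173
```

Run:
```python
from plan import *
s=robot.get_state(); M=q2m(s["orientation"]); p=s["eef_pos"]
print(s["time"],p,s["joints"].round(3),s["grip_width"]);print(M.round(3))
```

```text
14.55 [ 0.50491441 -0.05155874  0.67172961] [-0.174  0.448  0.261  0.     2.432 -0.08 ] 0.17251589304965417
[[ 0.996 -0.094  0.   ]
 [-0.094 -0.996 -0.   ]
 [ 0.    -0.    -1.   ]]
```

Call:
drive_tool --fingers '[-1,-1,-1,-1,-1,-1,-1,-1,-1,-1]' --pt "-0.03 -0.01 -0.03" --pt "-0.03 -0.01 -0.03" --pt "-0.03 -0.01 -0.02" --pt "0 -0.01 -0.01" --pt "0.01 0 -0.015" --pt "0.01 0 -0.015" --pt "0.01 0 -0.015" --pt "0.01 0 -0.015" --pt "0.01 0 -0.015" --pt "0.01 0 -0.015" --spin '[0,0,0,0,0,0,0,0,0,0]'

```text
time: 15.8
eef_pos: [0.4155, -0.0077, 0.7381]
orientation: [-0.001, 0.999, -0.047, 0.02]
wrist_force: [-0.1, 0.3, -1.9]
grip_width: 0.174
```

```bash
cat > st.py <<'E'
from plan import *
s=robot.get_state(); M=q2m(s["orientation"]); p=s["eef_pos"]
print(s["time"],p.round(4),s["joints"].round(3),s["grip_width"]);print(M.round(3),"tilt",np.degrees(np.arccos(-M[2,2])).round(2))
E
python3 st.py
```

```text
15.8 [ 0.4155 -0.0077  0.7381] [-0.109  0.32   0.236  0.006  2.546 -0.009] 0.17442166309867235
[[ 0.995 -0.094  0.041]
 [-0.094 -0.996 -0.001]
 [ 0.041 -0.003 -0.999]] tilt 2.34
```

Call:
drive_tool --fingers '[-1,-1,-1,-1,-1,-1,-1,-1,-1,-1]' --pt "0.03 0 -0.04" --pt "0.03 0 -0.04" --pt "0.03 0 -0.04" --pt "0.03 0 -0.04" --pt "0.03 0 -0.04" --pt "0.03 0 -0.04" --pt "0 0 0" --pt "0 0 0" --pt "0 0 0" --pt "0 0 0" --spin '[0,0,0,0,0,0,0,0,0,0]'

```text
time: 17.05
eef_pos: [0.4408, -0.0194, 0.7395]
orientation: [-0.001, 0.996, -0.047, 0.07]
wrist_force: [0.0, 0.1, -2.4]
grip_width: 0.177
```

```bash
python3 st.py
python3 - <<'E'
from lens import *
pts=[(.029,.052,-.008),(.029,-.052,-.008),(-.029,-.052,-.008),(-.029,.052,-.008),(0,0,0)]
ptop=np.r_[np.array([(132,158),(555,190),(545,418),(125,382),(335,300)])/12+[185,180]-.5]
ps=np.array([(265,55),(365,262),(190,352),(128,160),(222,172)])/10+[230,182]-.5
# side bias free (2)
def fun(v): return np.r_[(proj("top",model(v,pts)[0])-ptop).ravel(),(proj("side",model(v,pts)[0])+v[4:6]-ps).ravel()]
r=least_squares(fun,[.5,.14,.5,1.5,-.5,1.5]); print(r.x,fun(r.x).round(2))
m=model(r.x,pts); print("lens",m[1],"focus",m[1]+.12*m[2],m[2],"tilt",np.degrees(r.x[2]))
E
```

```text
17.05 [ 0.4408 -0.0194  0.7395] [-0.135  0.321  0.236  0.023  2.445 -0.022] 0.1770421032676842
[[ 0.986 -0.093  0.14 ]
 [-0.094 -0.996 -0.004]
 [ 0.14  -0.009 -0.99 ]] tilt 8.06
[ 0.51413869  0.14498398  0.49045743  1.45615042 -1.42677022  1.69374922] [-0.13 -0.5   0.42  0.49  0.07  0.4  -0.25 -0.28 -0.16 -0.09  1.07 -0.03
  0.38 -1.58  0.28  0.54 -1.71 -0.03 -0.02  1.11]
lens [0.49308151 0.14740873 0.09969529] focus [0.43692903 0.15387474 0.20554939] [-0.4679373   0.05388338  0.88211749] tilt 28.101140866833678
```

Call:
drive_tool --fingers '[-1,-1,-1,-1,-1,-1,-1,-1,-1,-1]' --pt "0.04 0 -0.06" --pt "0.04 0 -0.06" --pt "0.04 0 -0.06" --pt "0.04 0 -0.06" --pt "0.04 0 -0.06" --pt "0.04 0 -0.06" --pt "0.04 0 -0.06" --pt "0.04 0 -0.06" --pt "0.04 0 -0.06" --pt "0.04 0 -0.06" --spin '[0,0,0,0,0,0,0,0,0,0]'

```text
time: 18.3
eef_pos: [0.4058, -0.0307, 0.7967]
orientation: [-0.0, 0.981, -0.047, 0.189]
wrist_force: [0.8, 0.1, -1.4]
grip_width: 0.172
```

```bash
python3 st.py
```

```text
18.3 [ 0.4058 -0.0307  0.7967] [-0.2    0.205  0.236  0.077  2.323 -0.041] 0.17227411139483143
[[ 0.924 -0.091  0.371]
 [-0.091 -0.996 -0.018]
 [ 0.371 -0.018 -0.928]] tilt 21.82
```

Call:
drive_tool --fingers '[-1,-1,-1,-1,-1,-1,-1,-1,-1,-1]' --pt "0.04 0 -0.06" --pt "0.04 0 -0.06" --pt "0.04 0 -0.06" --pt "0.04 0 -0.06" --pt "0.04 0 -0.06" --pt "-0.0235 -0.018 0.044" --pt "-0.0235 -0.018 0.044" --pt "-0.0235 -0.018 0.044" --pt "-0.0235 -0.018 0.044" --pt "-0.0235 -0.018 0.044" --spin '[0,0,0,0,0,0,0,0,0,0]'

```text
time: 19.55
eef_pos: [0.378, 0.0487, 0.6303]
orientation: [-0.001, 0.967, -0.048, 0.251]
wrist_force: [0.7, -0.5, -1.1]
grip_width: 0.175
```

```bash
cat > go.py <<'E'
from plan import *
s=robot.get_state(); M=q2m(s["orientation"]); p=s["eef_pos"]
print(s["time"],p.round(4),s["joints"].round(3),s["grip_width"]);print(M.round(3),"tilt",np.degrees(np.arccos(-M[2,2])).round(2))
lz=np.array([-.472,.05,.88]);lz/=np.linalg.norm(lz);ly=np.array([np.cos(1.466),np.sin(1.466),0])
F=np.array([.4365,.1535,.205])
print("z err",np.degrees(np.arccos(-M[:,2]@lz)),"y err",np.degrees(np.arccos(abs(M[:,1]@ly))))
D=F-.0138*M[:,2]-p
print("world",D.round(4),"tool",(M.T@D).round(4))
E
python3 go.py
```

```text
19.55 [0.378  0.0487 0.6303] [ 0.067 -0.312  1.282 -0.055  1.667  0.146] 0.17505359181537164
[[ 0.869 -0.092  0.486]
 [-0.093 -0.995 -0.022]
 [ 0.485 -0.026 -0.874]] tilt 29.08
z err 1.8043049449200705 y err 1.6454106056056044
world [ 0.0518  0.1051 -0.4132] tool [-0.1653 -0.0988  0.384 ]
```

Call:
drive_tool --fingers '[-1,-1,-1,-1,-1,-1,-1,-1,-1,-1]' --pt "-0.021 -0.0125 0.043" --pt "-0.021 -0.0125 0.043" --pt "-0.021 -0.0125 0.043" --pt "-0.021 -0.0125 0.043" --pt "-0.021 -0.0125 0.043" --pt "-0.02 -0.012 0.043" --pt "-0.02 -0.012 0.043" --pt "-0.02 -0.012 0.043" --pt "0 0 0" --pt "0 0 0" --spin '[0,0,0,0,0,0,0,0,0,0]'

```text
time: 20.8
eef_pos: [0.4113, 0.1537, 0.2557]
orientation: [-0.001, 0.967, -0.048, 0.252]
wrist_force: [0.3, -0.5, -1.7]
grip_width: 0.173
```

```bash
python3 go.py
python3 - <<'E'
from h import *
for n in("side","top"):
    im=robot.snapshot(n); cv2.imwrite(f"pics/{n}8.png",im[:,:,::-1])
E
```

```text
20.8 [0.4113 0.1537 0.2557] [ 0.388 -0.205  2.066 -0.28   0.833  0.629] 0.17314780478536515
[[ 0.869 -0.092  0.486]
 [-0.093 -0.995 -0.022]
 [ 0.486 -0.026 -0.873]] tilt 29.14
z err 1.856461441798531 y err 1.6808405231726207
world [ 0.0184  0.0001 -0.0387] tool [-0.0028 -0.0008  0.0427]
```

View pics/side8.png

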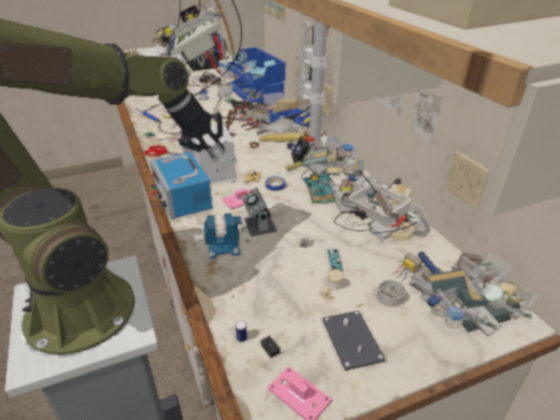

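View pics/top8.png

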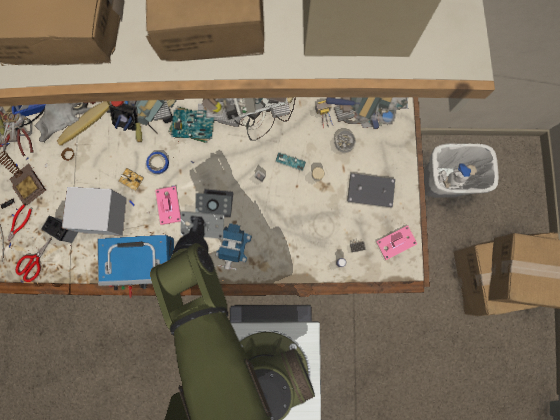

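Call:
drive_tool --fingers '[-1,-1,-1,-1,-1,-1,-1,-1,-1,-1]' --pt "-0.003 -0.001 0.008" --pt "0 0 0.008" --pt "0 0 0.008" --pt "0 0 0.008" --pt "0 0 0.007" --pt "0 0 0.004" --pt "0 0 0" --pt "0 0 0" --pt "0 0 0" --pt "0 0 0" --spin '[1.2,0,0,0,0,0,0,0,0,0]'

```text
time: 22.15
eef_pos: [0.4291, 0.1542, 0.2148]
orientation: [-0.003, 0.966, -0.058, 0.251]
wrist_force: [0.4, -0.6, -2.9]
grip_width: 0.174
```

```bash
python3 go.py
python3 - <<'E'
from h import *
s=robot.get_state();p=s["eef_pos"];M=q2m(s["orientation"])
C=p+M[:,2]*.0058;xx=M[:,0];yy=-M[:,1]
P=[C+a*.032*xx+b*.055*yy for a,b in((1,1),(1,-1),(-1,-1),(-1,1))]
for n,(x0,y0) in(("side",(220,110)),("top",(170,180))):
    im=robot.snapshot(n); cv2.imwrite(f"pics/{n}9.png",im[:,:,::-1]); 
    if n=="side": x0,y0=(proj(n,P).mean(0)-[40,30]).astype(int)
    z=cv2.resize(im[y0:y0+60,x0:x0+80,::-1],(800,600),interpolation=cv2.INTER_CUBIC)
    q=(proj(n,P)-[x0,y0]+.5)*10; print(n,q.round(0).tolist())
    cv2.imwrite(f"pics/{n}9z.png",z)
E
```

```text
22.15 [0.4291 0.1542 0.2148] [ 0.37  -0.114  2.089 -0.302  0.719  0.672] 0.17354194158184982
[[ 0.868 -0.11   0.485]
 [-0.113 -0.993 -0.022]
 [ 0.484 -0.036 -0.874]] tilt 29.03
z err 1.7798913228913884 y err 2.0667316748531155
world [ 0.0007 -0.0004  0.0023] tool [ 0.0017  0.0002 -0.0017]
side [[463.0, 146.0], [554.0, 352.0], [348.0, 486.0], [271.0, 272.0]]
top [[143.0, 279.0], [560.0, 323.0], [544.0, 546.0], [134.0, 503.0]]
```

View pics/side9z.png

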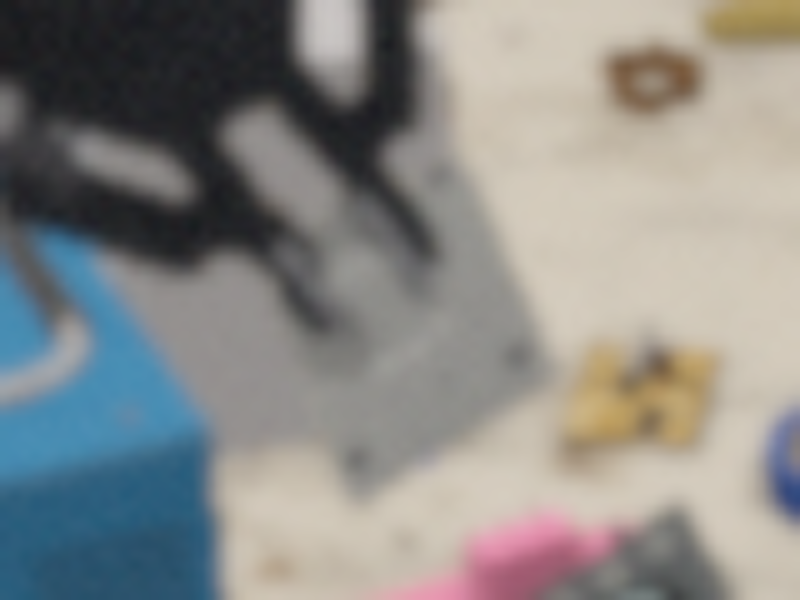

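View pics/top9z.png

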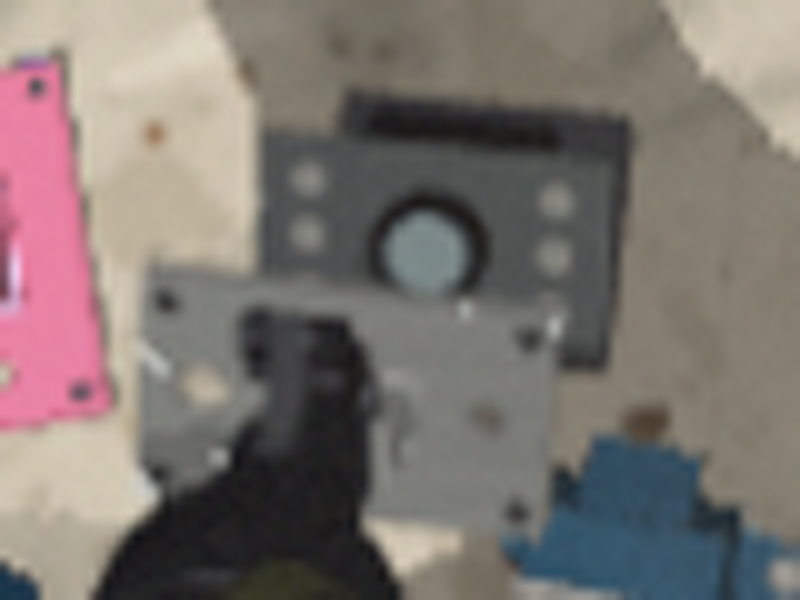

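Call:
drive_tool --fingers '[-1,-1,-1,-1,-1,-1,-1,-1,-1,-1]' --pt "-0.001 0 -0.0015" --pt "0 0 0" --pt "0 0 0" --pt "0 0 0" --pt "0 0 0" --pt "0 0 0" --pt "0 0 0" --pt "0 0 0" --pt "0 0 0" --pt "0 0 0" --spin '[-1,-1,0,0,0,0,0,0,0,0]'

```text
time: 23.5
eef_pos: [0.4275, 0.1543, 0.2154]
orientation: [0.001, 0.967, -0.041, 0.25]
wrist_force: [-0.1, -0.1, -1.3]
grip_width: 0.173
```

```bash
python3 go.py
python3 - <<'E'
from h import *
print(abs(robot.get_state()["joint_vel"]).max())
a=robot.snapshot("top");cv2.imwrite("pics/top10.png",a[:,:,::-1]);z=cv2.resize(a[180:240,170:250,::-1],(800,600),interpolation=cv2.INTER_CUBIC);cv2.imwrite("pics/top10z.png",z)
a=a.astype(int);b=cv2.imread("pics/top0.png")[:,:,::-1].astype(int)
for n,P in(("relay",(.591,.014,.02)),("pot",(.596,-.163,.038)),("sink",(.375,-.278,.02))):
    u,v=proj("top",P)[0].round().astype(int); print(n,abs(a-b)[v-8:v+9,u-8:u+9].mean())
E
```

```text
23.5 [0.4275 0.1543 0.2154] [ 0.372 -0.118  2.091 -0.303  0.722  0.639] 0.17312879084912894
[[ 0.871 -0.08   0.484]
 [-0.079 -0.997 -0.022]
 [ 0.485 -0.019 -0.875]] tilt 29.01
z err 1.7623760666103394 y err 1.7849454031559415
world [ 0.0023 -0.0005  0.0017] tool [ 0.0028  0.0002 -0.0003]
0.0006269836574183603
relay 36.34256055363322
pot 16.8558246828143
sink 2.4209919261822375
```

View pics/top10z.png

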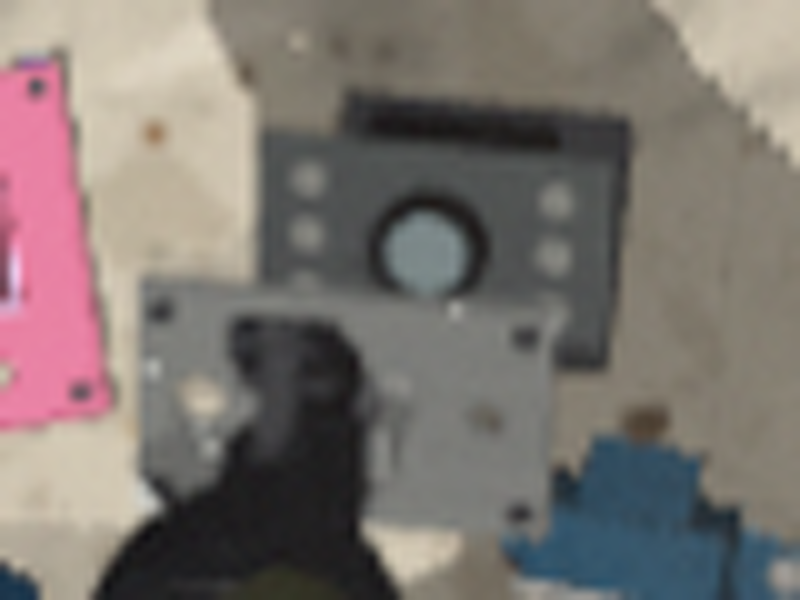

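View pics/top10.png

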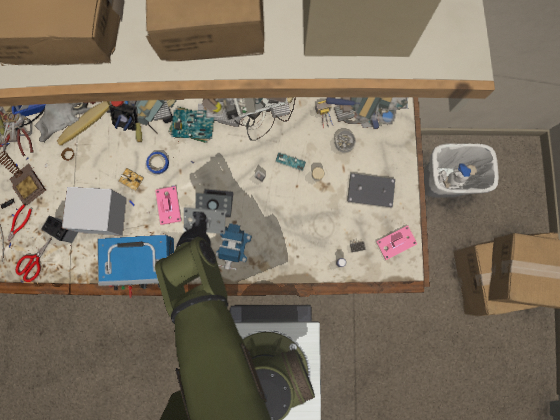

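Run:
```python
from h import *
lz=np.array([-.472,.05,.88]);F=np.array([.4365,.1535,.205])
print((proj("top",F+.008*lz)-[170,180]+.5)*10)
s=robot.get_state();p=s["eef_pos"];M=q2m(s["orientation"])
print((proj("top",p+.0058*M[:,2])-[170,180]+.5)*10)
b=cv2.imread("pics/top0.png");a=cv2.imread("pics/top10.png")
cv2.imwrite("pics/cmp.png",cv2.resize(np.vstack([b[155:195,240:340],a[155:195,240:340]]),(750,600),interpolation=cv2.INTER_CUBIC))
```

```text
[[343.81791037 409.8556973 ]]
[[343.77525501 419.63805102]]
```

View pics/cmp.png

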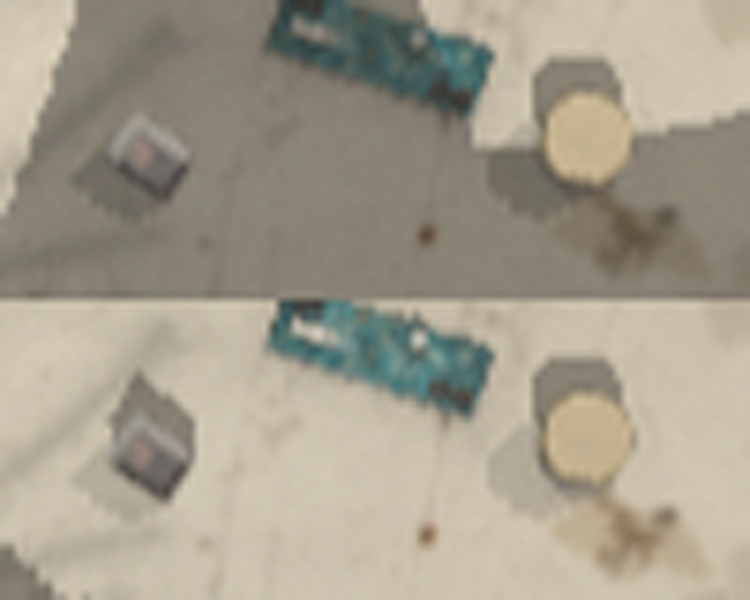

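Relay and pot have not moved; only their shadows changed. The plate centre in the picture, (343,405), matches the projected focus, (344,410), to about half a pixel. I'm handing the job in.

```bash
python3 -c "
from station import robot
print(robot.job_done()); print(robot.get_state()['eef_pos'],robot.get_state()['grip_width'])"
```

```text
the job is handed in; nothing more can be done
None
the job is handed in; nothing more can be done
```

The plate was seated on the gauge, released, taken off again and is now held in the air at the inspection camera. I handed the job in at about 23.6 s; no verdict was reported.

**Gauge:** I gripped the plate by its rib and lowered it in small steps over the pins. No force built up at the readings between steps. I opened the gripper fully, and a side picture then showed the plate lying flat with a pin visible in the small hole. The big hole could not be checked as closely.

**Tilt:** The drive has no tilt command, so I pushed the arm past its reach high up in front of the shelf. That tipped the tool 29° towards the lens, and I then moved the plate down to the focus point.

**Last checks before handing in:**

| Check | Reading | Limit |
|---|---|---|
| Plate tilt vs lens axis | about 1.8° off | 9° |
| Long side vs light panel | about 1.8° off | 9° |
| Centre vs estimated focus, from the robot pose | about 3 mm | 20 mm |
| Arm motion | joint speeds under 0.001 rad/s | 0.02 m/s and 0.15 rad/s (plate) |
| Grip | fingers still closed on the rib | – |
| Relay, flux pot, heat sink | same place as at the start | 20 mm |

**Disagreements:**
- The top picture put the plate about 1.5 px (4 mm) from where the robot pose said it was, but within about 0.5 px of the projected focus.
- The side camera was off by about 1.5 px throughout.
- The lens tilt came out at about 28–29° from the pictures, good to about 3°, so the true focus could be up to about 9 mm from my estimate.

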